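Shut the recessed air valve with the square key

ROBOT

A 7-joint arm with a two-finger parallel gripper is mounted at the origin on the work surface. World frame = base frame: x ahead of the robot, y to its left, z up, the work surface at z = 0. Lengths are in m, angles in rad, forces in N, time in s.
With the tool pointing down it reaches from about 0.425 to 0.875 m from the base axis. Payload 4.7 kg.
Tool frame: the origin (TCP) lies midway between the tips of the shut fingers; the grasp point (between the pads) lies 19 mm behind it; z points along the fingers, y is the line along which they close (so a half turn about z gives the same grasp; the last joint's range is limited). The gripper opens to 87 mm and grips with 3 to 60 N. Pads are 19 mm wide; open, the fingers measure 117 mm over their backs; the gripper's body (75 mm by 190 mm) begins 51 mm behind the grasp point.
Start: joints at [1.176, 0.321, -0.07, 1.45, 0.023, 1.371, -0.057], TCP at [0.258, -0.596, 0.223] pointing down, gripper open.
Joint ranges: [-2.86, 2.86], [-0.3, 2.09], [-1.38, 1.24], [0.06, 2.45], [-1.56, 4.7], [0.09, 2.05], [-2.69, 2.69]. Speed limits (rad/s): [2.57, 2.57, 3.14, 3.14, 3.14, 3.14, 3.14].

INTERFACE

Orientations are given as a rotation vector (axis times angle).
In Python, from bench import ctrl gives the robot as it stands. The module is installed in compiled form; this text tells all that it offers.
- The arm moves only by the shell command python3 -m handwheel 'ROWS' [FORCE]. ROWS is JSON, a list of rows, each a list of 7 numbers: the finger opening in m, from 0 to 0.087, then the shift along the tool's x, y, z in m, then the turn, a rotation vector about the tool's x, y, z in degrees. A call has 1 to 12 rows; each row shifts and turns the commanded pose from where the row before left it, along the tool's axes as they then stand; what a row does not reach is not made up. A row lasts 1/8 s, in which the tool goes at most 62.5 mm and 10.7 degrees, less where a joint would pass 70% of its speed; a pose out of reach is approached as far as the arm can. A call is refused whole if a number of a shift passes 0.0625 or a number of a turn 10.7, either way. A call with a gripper value outside its range is refused whole. The fingers move at their own pace and stop on an object; FORCE is the grip in N (left out, the last holds). Time passes only in rows, so rows that do not move let the fingers close. It gives the time, the measured TCP pose, the force, the opening and the grip force at its end, in the units of the state.
- ctrl.get_state(): the state, without advancing time (a new reading comes with each control period).
- ctrl.get_image(name): name is "scene" or "top" or "wrist"; returns (picture, depth): 480x640x3 uint8, blue, green, red; 480x640 float32, m along the optical axis (not along the pixel's ray), 0 where there is no reading.
- ctrl.camera_info(name): a dict with "intrinsics" (3x3 intrinsics, pixels), "D" ([k1, k2, p1, p2, k3] as OpenCV has them; the pictures are not rectified), "R" (3x3) and "t" (3): a world point X has camera coordinates R X + t. Camera axes: x right, y down, z forward; pixel columns grow to the right and rows downward; lengths in m; the calibration is good to about 2 mm. A picture is of the moment at which its call begins: read the wrist's pose just before it. camera_info takes no time and is no camera call; for the wrist camera it gives the pose at the moment of the call.
- ctrl.close_job(): hands the job in; it is judged then, once.
The state is a dict: "time": time; "joint_positions": joint angles; "qd": joint speeds; "joint_torque": joint torques, N m; "position": TCP position; "tool_rot": TCP orientation; "ft_force": force on the tool from outside, world axes, zero at the start; "torque": the same for the moment, N m; "grip_width": opening from 0.0 (shut) to 1.0 (fully open); "grip_force": force on a finger pad.
Only numpy, scipy, OpenCV 4.12 (cv2) and the standard library are available. Lean on these libraries where they do the work, as an engineer would, in place of code of your own. Each camera call takes 0.05 s, during which the arm holds its last target. There are 200 camera calls.

TASK

Take the steel square key out of the wooden tool block, fit it all the way down into the recessed square socket on top of the air manifold and turn it clockwise (seen from above) until the valve is fully shut. Feel for the socket gently and do not force the key; leave it standing in the socket, let go, and leave the other things alone.

Things in the scene. Friction and masses are not known exactly. Their poses are not given: they have to be found in the camera images.
- manifold: fixed grey metal air manifold, a block 130 (x) x 110 (y) x 70 mm high, origin under its centre; a 58 x 58 mm opening in its top holds the brass valve spindle, 44 mm across, whose flat face lies 8 mm below the top with a square socket in its middle. Gauge (-x), brass outlets (+-y) and green pipe (+x) on its sides stay below its top.
- valve_mouth (a point): middle of the opening, level with the manifold's top, axes as the manifold's. Spindle face 8 mm below it; socket 12 mm square, 16 mm deep (bottom 24 mm below this point), edges bevelled 1 mm. The spindle's seat is stuck off centre: the socket's middle is anywhere within +-6 mm of this point in the manifold's x and in its y, different every time and not measured.
- valve (a joint): angle of the spindle about the vertical, rad: at 0 (open) the socket's sides lie along the manifold's x and y; grows clockwise seen from above; 1.3 is the hard stop, fully shut; starts between 0 and 0.4. Turns with about 0.06 N m of friction, stays where left. The key has about 0.2 rad of play either way. Pushing it with over 40 N or twisting at the stop with over 0.2 N m is forcing it.
- key: loose plain steel T-shaped key, about 0.11 kg, 80 mm tall: a square shank 10 x 10 mm, 62 mm long with a plain flat tip, and a flat cross bar 64 (x) x 12 (y) x 18 (z) mm on top of it. Origin at the bottom of the shank (the tip), z up the shank, x along the cross bar, shank sides along x and y. It starts upright in the tool block.
- key_tip (a point): middle of the bottom face of the key's shank, axes as the key's
- key_grip (a point): middle of the key's cross bar, 71 mm above the tip, axes as the key's
- tool_block: fixed wooden block 90 (x) x 70 (y) x 45 mm high, origin under its centre; the key stands in a 12.5 mm square hole, 30 mm deep, in the middle of its top, cross bar along the block's x
- tub: loose black plastic tub, 100 mm across, 85 mm high, origin under its centre; leave it alone
- bowl: loose terracotta bowl, 120 mm across, 50 mm high, origin under its centre; leave it alone
- brush: loose brush lying on the bench; leave it alone
Things that resemble listed ones, but are neither listed nor needed, are in the scene too. What is meant by the key is not red or yellow, and is the smaller of those in its own colour.

How it is judged:
By the outcome, as a careful person would: the job done as asked, in the order asked, and still so for the second after the job is handed in, with the robot touching nothing.
It also fails if it takes over 72 s, if anything falls off the work surface, if the arm or the gripper's body presses on something with over 40 N, if the wrist force passes 120 N, or if a joint passes its speed limit or range.

## Working session

There is one attempt and no reset: what is moved stays moved. The work goes in short steps, Python scripts to look and compute and a shell command to move; the robot and the scene stay as the last step left them, time stands still between calls to the robot, and variables do not carry over. Pictures are saved under pics/ and viewed, at most 10 in all, crops included, and the job is handed in when it is done.

```bash
mkdir -p pics; ls
python3 - <<'E'
from bench import ctrl
import cv2,numpy as np
s=ctrl.get_state();print({k:np.round(v,4).tolist() for k,v in s.items()})
ims=[]
for n in("scene","top"):
    p,d=ctrl.get_image(n);i=ctrl.camera_info(n)
    np.savez(n+'.npz',p=p,d=d,K=i["intrinsics"],D=i["D"],R=i["R"],t=i["t"])
    print(n,np.round(i["intrinsics"],1).tolist(),i["D"],(-np.array(i["R"]).T@i["t"]).round(3))
    cv2.imwrite(f'pics/{n}.png',p)
E
```

```text
pics
{'time': 0.0, 'joint_positions': [1.1761, 0.3218, -0.0701, 1.4517, 0.0226, 1.3708, -0.0569], 'qd': [0.0003, -0.0, -0.0001, -0.0009, -0.0001, 0.0008, 0.0006], 'joint_torque': [0.0006, -49.1289, -0.4031, -31.253, -0.0638, 0.0435, 0.0002], 'position': [0.2581, -0.5959, 0.2215], 'tool_rot': [-3.0744, -0.6374, 0.0007], 'ft_force': [0.8595, 0.2347, 0.5382], 'torque': [-0.0237, 0.0097, 0.0035], 'grip_force': 0.0, 'grip_width': 0.9969}
scene [[557.1, 0.0, 319.9], [0.0, 557.1, 243.9], [0.0, 0.0, 1.0]] [-0.03342911  0.          0.          0.          0.        ] [1.036 0.387 1.003]
top [[531.0, 0.0, 321.2], [0.0, 531.0, 241.8], [0.0, 0.0, 1.0]] [-0.0622786  0.         0.         0.         0.       ] [0.404 0.073 0.915]
```

View pics/scene.png

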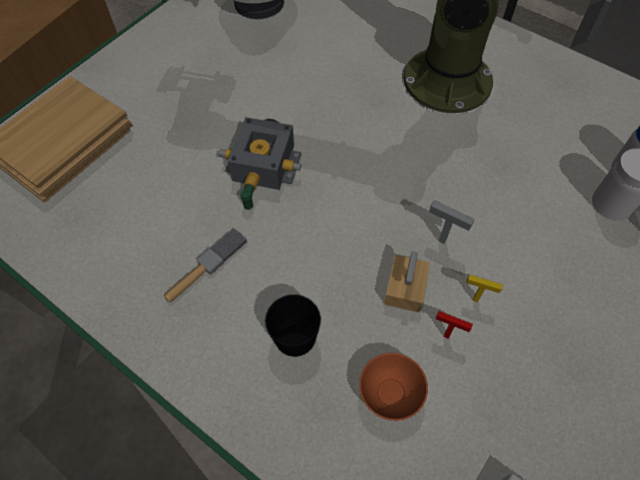

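View pics/top.png

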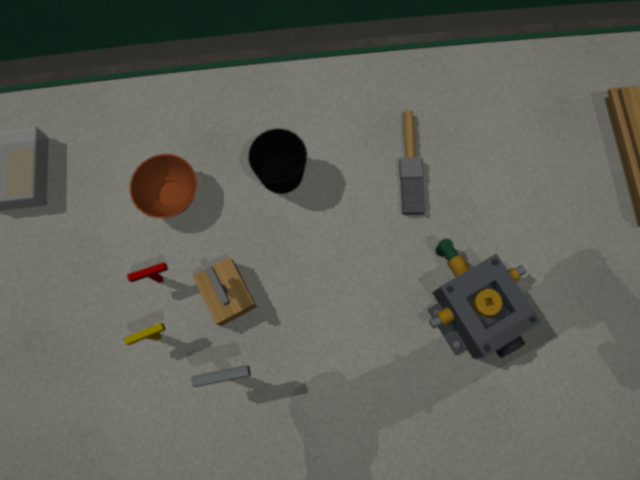

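```bash
cat > h.py <<'E'
import cv2,numpy as np
def load(n): return dict(np.load(n+'.npz'))
def ray(c,uv):
    n=cv2.undistortPoints(np.float64(uv).reshape(-1,1,2),c['K'],c['D'])[:,0]
    return np.c_[n,np.ones(len(n))]@c['R'], -c['R'].T@c['t']
def plane(c,uv,z):
    r,o=ray(c,uv); return o+r*((z-o[2])/r[:,2])[:,None]
def cloud(c):
    v,u=np.mgrid[0:480,0:640]; r,o=ray(c,np.c_[u.ravel(),v.ravel()])
    return (o+r*c['d'].reshape(-1,1)).reshape(480,640,3)
E
python3 - <<'E'
from h import *
big=[]
for n,boxes in(("top",[(170,245,320,395),(415,225,565,375)]),("scene",[(370,190,520,340),(200,90,350,240)])):
    c=load(n);P=cloud(c)
    big.append(np.hstack([cv2.resize(c['p'][b:d,a:e],(400,300) if 0 else (300,300),interpolation=cv2.INTER_CUBIC) for a,b,e,d in boxes]))
    z=P[...,2]; print(n,'table z',np.median(z[400:470,300:600]) if n=='top' else '')
    for nm,(a,b,e,d),lo,hi in (("bar",(190,255,245,330) if n=='top' else (390,240,435,300),.085,.105),("block",(180,245,270,330) if n=='top' else (375,240,440,320),.035,.053),("gray2",(180,355,260,395) if n=='top' else (425,195,480,245),.06,.25),("man",(415,225,565,375) if n=='top' else (200,90,310,220),.064,.077)):
        m=np.zeros((480,640),bool);m[b:d,a:e]=1;m&=(z>lo)&(z<hi)&(c['d']>0)
        if m.sum()<10: print(nm,m.sum());continue
        zz=np.median(z[m]);pts=plane(c,np.argwhere(m)[:,::-1],{'bar':.095,'block':.045,'man':.07}.get(nm,zz))
        k=cv2.connectedComponents(m.astype(np.uint8))[0]
        (cx,cy),(w,h),an=cv2.minAreaRect((pts[:,:2]*1000).astype(np.float32)); print(n,nm,m.sum(),'z',round(zz,4),'c',round(cx,1),round(cy,1),'size',round(w,1),round(h,1),'ang',round(an,1), 'uv',np.argwhere(m)[:,::-1].mean(0).round(),k)
cv2.imwrite('pics/crop.png',np.vstack(big))
E
```

```text
top table z -0.00025943134765799014
top bar 339 z 0.0949 c 553.5 227.4 size 65.6 12.5 ang 22.3 uv [217. 285.] 2
top block 1981 z 0.0452 c 553.7 227.7 size 92.0 71.2 ang 22.1 uv [224. 291.] 2
top gray2 658 z 0.1078 c 414.5 228.3 size 17.1 88.0 ang 4.7 uv [221. 376.] 2
top man 4334 z 0.0696 c 480.4 -200.2 size 130.1 112.4 ang 23.6 uv [490. 305.] 24
scene table z 
scene bar 217 z 0.0942 c 557.1 227.7 size 68.0 12.2 ang 22.3 uv [411. 267.] 2
scene block 1420 z 0.0448 c 557.0 228.0 size 95.6 70.1 ang 22.2 uv [407. 280.] 2
scene gray2 641 z 0.1051 c 428.4 230.7 size 45.8 87.4 ang 5.9 uv [451. 215.] 2
scene man 1860 z 0.0686 c 484.2 -198.6 size 134.7 110.1 ang 23.4 uv [260. 144.] 8
```

View pics/crop.png

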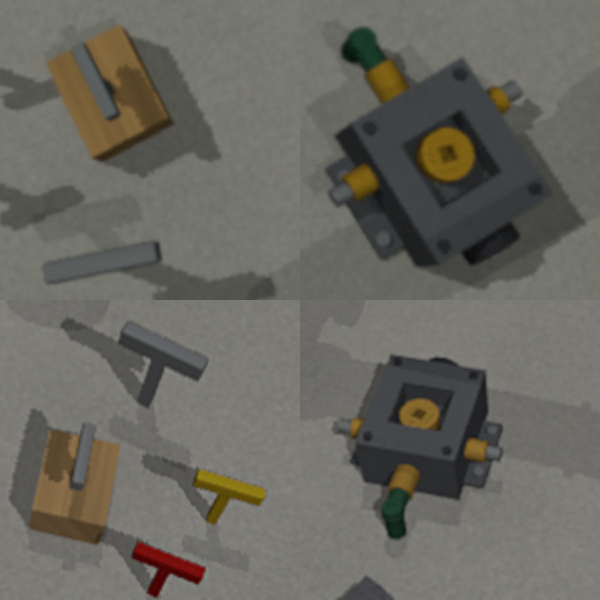

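Candidates (top view): grey key in the block (217,285; 65 mm bar), the other grey key (221,376; 87 mm bar), yellow (145,334) and red (148,272). The one in the block is the smaller grey one, so it is the key, and the crop confirms it. I'll go via the manifold to view the socket with the wrist camera.

```bash
python3 -m handwheel '[[0.05,0.0455,-0.0345,0,0,0,0],[0.05,0.0455,-0.0345,0,0,0,0],[0.05,0.0455,-0.0345,0,0,0,0],[0.05,0.0455,-0.0345,0,0,0,0],[0.05,0.0455,-0.0345,0,0,0,0],[0.05,0.0455,-0.0345,0,0,0,0],[0.05,0.0455,-0.0345,0,0,0,0],[0.05,0.0455,-0.0345,0,0,0,0],[0.05,0,0,0,0,0,0],[0.05,0,0,0,0,0,0]]' 20
cat >> h.py <<'E'
def wrist(fn):
    from bench import ctrl
    s=ctrl.get_state(); i=ctrl.camera_info("wrist"); p,d=ctrl.get_image("wrist")
    c=dict(p=p,d=d,K=np.array(i["intrinsics"]),D=np.array(i["D"]),R=np.array(i["R"]),t=np.array(i["t"]))
    np.savez(fn+'.npz',**c); cv2.imwrite('pics/'+fn+'.png',p)
    print('t',s['time'],'pos',np.round(s['position'],4),'rot',np.round(s['tool_rot'],4),'f',np.round(s['ft_force'],2),'q',np.round(s['joint_positions'],3),'cam',(-c['R'].T@c['t']).round(4),'ax',c['R'][2].round(3))
    return c
E
python3 -c "
from h import *
c=wrist('w1')"
```

```text
time: 1.35
position: [0.4821, -0.199, 0.2222]
tool_rot: [3.076, 0.638, -0.002]
ft_force: [-0.6, -0.6, 0.1]
grip_width: 0.574
grip_force: 0.0
t 1.35 pos [ 0.4821 -0.199   0.2222] rot [ 3.0759e+00  6.3770e-01 -1.7000e-03] f [-0.61 -0.61  0.05] q [ 0.729  0.068 -0.405  1.755  0.028  1.325 -0.844] cam [ 0.5435 -0.1718  0.3841] ax [-0.228 -0.098 -0.969]
```

View pics/w1.png

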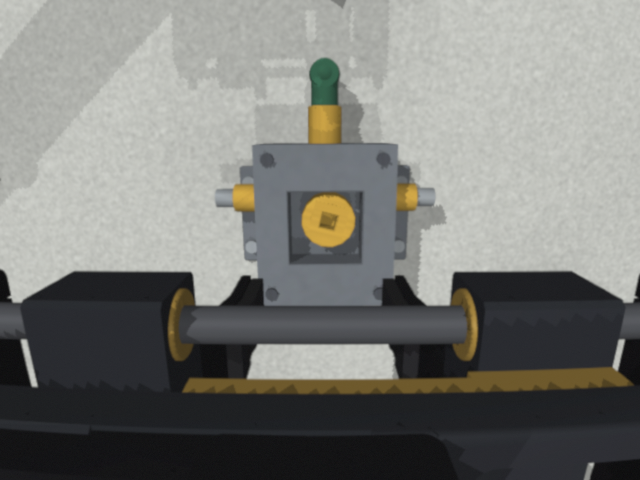

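Wrist view: brass spindle at about (328,220), with its socket twisted relative to the opening (289–361, 192–263). I'll measure these on their planes.

Run:
```python
from h import *
c=load('w1');p=c['p'];hsv=cv2.cvtColor(p,cv2.COLOR_BGR2HSV)
roi=np.zeros((480,640),np.uint8);roi[185:270,285:368]=1
br=((hsv[...,1]>100)&(hsv[...,2]>110)).astype(np.uint8)*roi
ct=max(cv2.findContours(br,0,1)[0],key=cv2.contourArea)
q=plane(c,ct[:,0],.062)*1000
print('spindle',[np.round(x,1) for x in cv2.minEnclosingCircle(q[:,:2].astype(np.float32))],cv2.fitEllipse(q[:,:2].astype(np.float32)))
full=np.zeros((480,640),np.uint8);cv2.drawContours(full,[ct],-1,1,-1)
full=cv2.erode(full,np.ones((9,9)))
for th in (90,110,130):
    so=((hsv[...,2]<th)&(full>0)).astype(np.uint8)
    cs=cv2.findContours(so,0,1)[0]
    if not cs: continue
    k=max(cs,key=cv2.contourArea)
    pts=plane(c,np.argwhere(so)[:,::-1],.062)[:,:2]*1000
    print(th,so.sum(),'socket',cv2.minAreaRect(pts.astype(np.float32)),k[:,0].mean(0))
# manifold top
P=cloud(c);z=P[...,2]
m=(np.abs(z-.07)<.004);m[:140]=0;m[300:]=0;m[:,:252]=0;m[:,402:]=0
print('top z',np.median(z[m]),'face z',np.median(z[br>0]))
cs,hi=cv2.findContours(m.astype(np.uint8),cv2.RETR_CCOMP,1)
for k,hh in zip(cs,hi[0]):
    if cv2.contourArea(k)>2000:
        q=plane(c,k[:,0],.07)[:,:2]*1000; print('hole' if hh[3]>=0 else 'outer',cv2.minAreaRect(q.astype(np.float32)))
cv2.imwrite('pics/w1c.png',cv2.resize(p[180:275,280:375],(570,570),interpolation=cv2.INTER_CUBIC))
```

```text
spindle [array([ 484.8, -202. ]), np.float64(21.9)] ((484.75689697265625, -202.00433349609375), (42.5908317565918, 42.8051643371582), 164.3939208984375)
110 13 socket ((480.6902160644531, -200.7657928466797), (0.820708155632019, 5.621524333953857), 23.335689544677734) [324.26666667 224.66666667]
130 115 socket ((484.4809265136719, -201.97579956054688), (10.890873908996582, 11.182049751281738), 8.98691463470459) [328.34615385 221.61538462]
top z 0.0698775423282757 face z 0.06149774507026712
outer ((481.8379821777344, -200.68634033203125), (124.48179626464844, 110.4726791381836), 23.607812881469727)
hole ((480.44647216796875, -201.59771728515625), (58.658348083496094, 59.577354431152344), 23.26961326599121)
```

View pics/w1c.png

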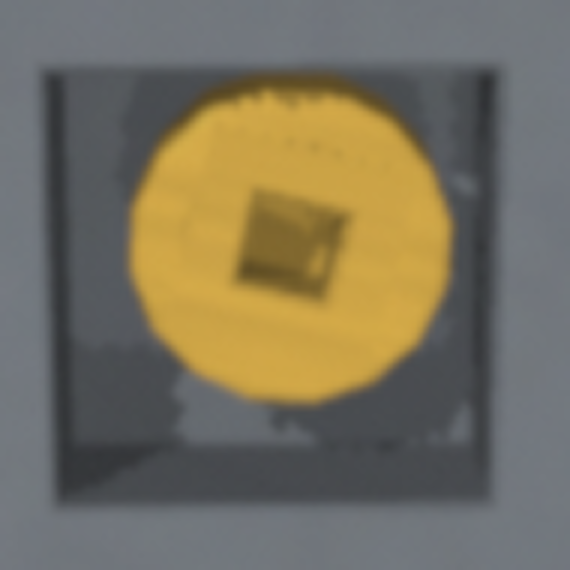

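```bash
python3 -m handwheel '[[0.05,0.0296,-0.0453,0,0,0,0],[0.05,0.0296,-0.0453,0,0,0,0],[0.05,0.0296,-0.0453,0,0,0,0],[0.05,0.0296,-0.0453,0,0,0,0],[0.05,0.0296,-0.0453,0,0,0,0],[0.05,0.0296,-0.0453,0,0,0,0],[0.05,0.0296,-0.0453,0,0,0,0],[0.05,0.0296,-0.0453,0,0,0,0],[0.05,0,0,0,0,0,1.2],[0.05,0,0,0,0,0,0]]' 20
python3 - <<'E'
from h import *
c=wrist('w2');P=cloud(c);z=P[...,2]
v,u=np.mgrid[0:480,0:640]
for nm,lo,hi,zp in(('bar',.088,.102,.095),('block',.038,.052,.045)):
    m=(z>lo)&(z<hi)&(np.hypot(P[...,0]-.5555,P[...,1]-.2275)<.075)&(v<300)
    n,l,st,ce=cv2.connectedComponentsWithStats(m.astype(np.uint8)); k=1+np.argmax(st[1:,4]); m=l==k
    print(nm,st[k],np.median(z[m]),cv2.minAreaRect((plane(c,np.argwhere(m)[:,::-1],zp)[:,:2]*1000).astype(np.float32)))
E
```

```text
time: 2.65
position: [0.5565, 0.2258, 0.2219]
tool_rot: [3.082, 0.601, -0.002]
ft_force: [0.4, -0.5, -0.3]
grip_width: 0.576
grip_force: 0.0
t 2.65 pos [0.5565 0.2258 0.2219] rot [ 3.0821e+00  6.0110e-01 -1.8000e-03] f [ 0.42 -0.48 -0.25] q [ 0.178  0.295 -0.738  1.559  0.202  1.367 -1.765] cam [0.6184 0.2517 0.3838] ax [-0.23  -0.094 -0.969]
bar [ 311  189   17   87 1431] 0.09462782734492481 ((554.1183471679688, 228.13629150390625), (63.97360610961914, 11.740615844726562), 22.14337921142578)
block [ 277  166   86  106 7377] 0.044835397433083624 ((553.6158447265625, 227.85226440429688), (90.40202331542969, 70.12239837646484), 22.08097267150879)
```

View pics/w2.png

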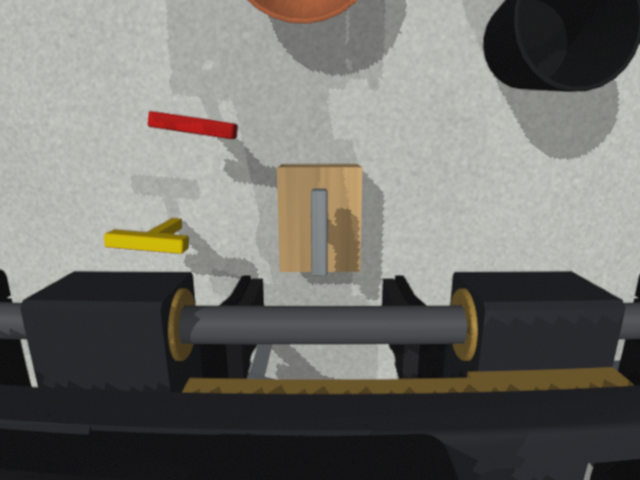

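The key bar is at (319,232), world (0.554, 0.228), angle 22.1°, in the middle of the block. Sizes match, so I'll descend and grip.

```bash
python3 -m handwheel '[[0.05,-0.0014,-0.003,0.03,0,0,0],[0.05,0,0,0.045,0,0,0],[0.05,0,0,0.045,0,0,0],[0.05,0,0,0.035,0,0,0],[0.05,0,0,0,0,0,0],[0,0,0,0,0,0,0],[0,0,0,0,0,0,0],[0,0,0,0,0,0,0],[0,0,0,0,0,0,0],[0,0,0,0,0,0,0]]' 30
```

```text
time: 3.95
position: [0.5539, 0.23, 0.0679]
tool_rot: [3.082, 0.605, 0.001]
ft_force: [0.8, -0.6, 2.1]
grip_width: 0.129
grip_force: 29.6
```

```bash
python3 -m handwheel '[[0,0,0,-0.012,0,0,0],[0,0,0,-0.012,0,0,0],[0,0,0,-0.016,0,0,0],[0,0,0,-0.02,0,0,0],[0,0,0,-0.03,0,0,0],[0,0,0,-0.03,0,0,0],[0,0,0,0,0,0,0],[0,0,0,0,0,0,0]]' 30
python3 - <<'E'
from h import *
from bench import ctrl
c=wrist('w3')
p,_=ctrl.get_image('scene');cv2.imwrite('pics/s3.png',p)
cv2.imwrite('pics/c3.png',np.hstack([cv2.resize(c['p'][200:440,220:420],(400,480)),cv2.resize(p[170:330,340:473],(400,480))]))
E
```

```text
time: 4.95
position: [0.5531, 0.2302, 0.1874]
tool_rot: [3.082, 0.605, -0.001]
ft_force: [-0.0, 0.1, -0.9]
grip_width: 0.135
grip_force: 29.5
t 4.95 pos [0.5531 0.2302 0.1874] rot [ 3.0823e+00  6.0540e-01 -6.0000e-04] f [-0.04  0.11 -0.89] q [ 0.172  0.314 -0.739  1.61   0.218  1.303 -1.784] cam [0.6149 0.2561 0.3494] ax [-0.229 -0.094 -0.969]
```

View pics/c3.png

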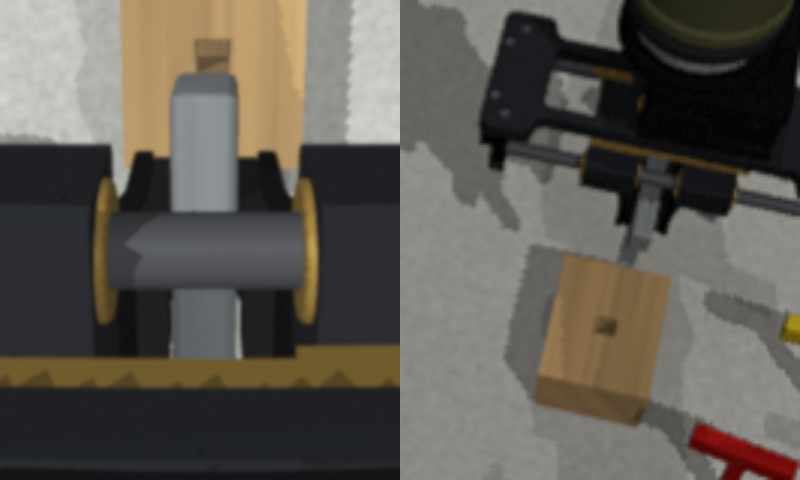

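Key is out and hanging straight in the fingers (bar end at about (322,247) in the wrist image). I'll work out its offset from the TCP in the hand.

Run:
```python
from h import *
c=load('w3');tcp=np.array([.5531,.2302,.1874])
a=2*np.arctan2(.6054,3.0823);X=np.array([np.cos(a),np.sin(a)]);Y=np.array([np.sin(a),-np.cos(a)])
g=cv2.cvtColor(c['p'],cv2.COLOR_BGR2GRAY)
print('col',g[228:262,322].tolist());print('row',g[275,295:350].tolist())
for uv,z in(((322.5,247.5),.2154),((322.5,236.5),.1974),((306,275),.2154),((339,275),.2154)):
    q=plane(c,[uv],z)[0]; d=q[:2]-tcp[:2]; print(uv,(d@X*1000).round(2),(d@Y*1000).round(2), np.degrees(a))
# where same measuring says socket, with w1 tcp
t1=np.array([.4821,-.199]);a1=2*np.arctan2(.6377,3.0759);X=np.array([np.cos(a1),np.sin(a1)]);Y=np.array([np.sin(a1),-np.cos(a1)])
d=np.array([.4846,-.2020])-t1;print('socket rel tcp in w1',d@X*1000,d@Y*1000)
```

```text
col [94, 84, 83, 82, 81, 83, 91, 99, 99, 97, 96, 97, 98, 97, 98, 99, 100, 102, 113, 128, 142, 147, 147, 147, 146, 145, 145, 145, 146, 146, 145, 145, 145, 145]
row [103, 121, 146, 155, 157, 158, 159, 158, 154, 142, 123, 124, 133, 136, 140, 143, 142, 142, 141, 140, 139, 140, 141, 142, 143, 144, 143, 145, 145, 146, 146, 146, 146, 145, 144, 145, 143, 142, 139, 132, 123, 115, 107, 112, 140, 157, 161, 161, 162, 163, 162, 161, 156, 143, 117]
(322.5, 247.5) 30.4 -0.6 22.22422733809916
(322.5, 236.5) 29.83 -0.59 22.22422733809916
(306, 275) 20.58 -6.3 22.22422733809916
(339, 275) 20.56 5.08 22.22422733809916
socket rel tcp in w1 1.1012805165995045 3.746622642295105
```

```bash
python3 -m handwheel '[[0,-0.0251,0.0417,0,0,0,0],[0,-0.0251,0.0417,0,0,0,0],[0,-0.0251,0.0417,0,0,0,0],[0,-0.0251,0.0417,0,0,0,0],[0,-0.0251,0.0417,0,0,0,0],[0,-0.0251,0.0417,0,0,0,0],[0,-0.0251,0.0417,0,0,0,0],[0,-0.0251,0.0417,0,0,0,0],[0,-0.0251,0.0417,0,0,0,0],[0,0,0,0,0,0,6.6],[0,0,0,0,0,0,6.6],[0,0,0,0,0,0,0]]' 30
python3 - <<'E'
from h import *
c=wrist('w4')
g=cv2.cvtColor(c['p'],cv2.COLOR_BGR2GRAY)
cv2.imwrite('pics/c4.png',cv2.resize(c['p'][180:300,240:400],(800,600),interpolation=cv2.INTER_CUBIC))
E
```

```text
time: 6.55
position: [0.4857, -0.2023, 0.1865]
tool_rot: [-3.131, -0.249, 0.003]
ft_force: [0.8, -0.4, -0.5]
grip_width: 0.132
grip_force: 29.5
t 6.55 pos [ 0.4857 -0.2023  0.1865] rot [-3.1307e+00 -2.4890e-01  2.5000e-03] f [ 0.8  -0.36 -0.47] q [ 0.759  0.105 -0.44   1.792  0.046  1.258 -1.105] cam [ 0.5518 -0.1914  0.3485] ax [-0.246 -0.038 -0.969]
```

View pics/c4.png

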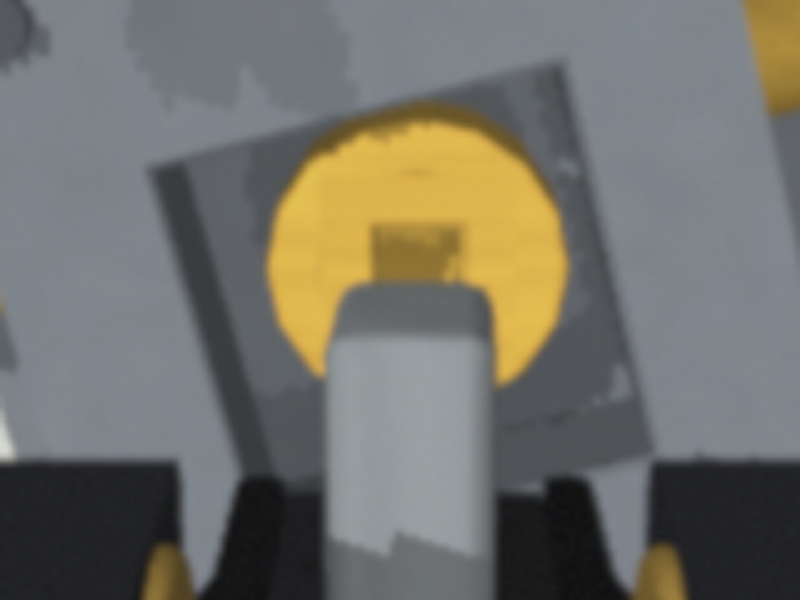

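The socket (crop 372–465 across, upper edge at 225) is square with the key bar (327–495). I'll check the alignment numerically.

Run:
```python
from h import *
c=load('w4');tcp=np.array([.4857,-.2023,.1865])
a=2*np.arctan2(.2489,3.1307);X=np.array([np.cos(a),np.sin(a)]);Y=np.array([np.sin(a),-np.cos(a)])
f=lambda x,y:(240+(x+.5)/5-.5,180+(y+.5)/5-.5)
for n,xy,z in(('sockL',(372,250),.062),('sockR',(465,250),.062),('sockTop',(418,225),.062),('barL',(338,337),.2145),('barR',(493,337),.2145),('barTopEdge',(415,335),.2145),('barBotEdge',(415,285),.1965),('spL',(268,262),.062),('spR',(567,262),.062)):
    d=plane(c,[f(*xy)],z)[0][:2]-tcp[:2];print(n,(d@X*1000).round(2),(d@Y*1000).round(2))
print(np.degrees(a))
```

```text
sockL 1.68 -6.75
sockR 1.66 6.57
sockTop 5.33 -0.16
barL 30.41 -5.68
barR 30.4 4.82
barTopEdge 30.55 -0.47
barBotEdge 29.6 -0.48
spL -0.07 -21.7
spR -0.12 21.22
9.09124892739873
```

```bash
python3 -m handwheel '[[0,0,0.0002,0.025,0,0,0],[0,0,0,0.025,0,0,0],[0,0,0,0.015,0,0,0],[0,0,0,0.004,0,0,0],[0,0,0,0,0,0,0],[0,0,0,0.001,0,0,0],[0,0,0,0.001,0,0,0],[0,0,0,0.001,0,0,0],[0,0,0,0,0,0,0]]' 30
```

```text
time: 7.72
position: [0.4863, -0.2027, 0.1156]
tool_rot: [3.132, 0.247, 0.0]
ft_force: [-0.5, 0.2, -0.9]
grip_width: 0.135
grip_force: 29.5
```

```bash
python3 -m handwheel '[[0,0,0,0.001,0,0,0],[0,0,0,0.001,0,0,0],[0,0,0,0.001,0,0,0],[0,0,0,0,0,0,0]]' 30;  python3 -m handwheel '[[0,0,0,0.001,0,0,0],[0,0,0,0.001,0,0,0],[0,0,0,0,0,0,0]]' 30
```

```text
time: 8.22
position: [0.487, -0.2029, 0.114]
tool_rot: [3.131, 0.247, 0.002]
ft_force: [-1.8, 1.0, 7.9]
grip_width: 0.132
grip_force: 29.6
time: 8.6
position: [0.4877, -0.2034, 0.1134]
tool_rot: [3.129, 0.247, 0.004]
ft_force: [-3.2, 0.4, 14.6]
grip_width: 0.13
grip_force: 29.8
```

Touch at the bevel, with the load pointing −x and the tool drifted to +x. I'll back off a little and shift −x.

```bash
python3 -m handwheel '[[0,0,0,-0.003,0,0,0],[0,-0.0015,0,0,0,0,0],[0,0,0,0,0,0,0]]' 30;  python3 -m handwheel '[[0,0,0,0.001,0,0,0],[0,0,0,0.001,0,0,0],[0,0,0,0.001,0,0,0],[0,0,0,0,0,0,0]]' 30
```

```text
time: 8.98
position: [0.4858, -0.203, 0.114]
tool_rot: [3.131, 0.247, 0.003]
ft_force: [1.6, 0.2, 3.2]
grip_width: 0.133
grip_force: 29.9
time: 9.48
position: [0.4847, -0.2027, 0.1101]
tool_rot: [-3.131, -0.247, 0.0]
ft_force: [3.4, 0.2, -1.4]
grip_width: 0.131
grip_force: 29.9
```

It's in. I'll centre slightly and continue down gently.

```bash
python3 -m handwheel '[[0,0.0006,0,0.001,0,0,0],[0,0,0,0.002,0,0,0],[0,0,0,0.002,0,0,0],[0,0,0,0.002,0,0,0],[0,0,0,0,0,0,0]]' 30;  python3 -m handwheel '[[0,0,0,0.001,0,0,0],[0,0,0,0.001,0,0,0],[0,0,0,0.001,0,0,0],[0,0,0,0.0005,0,0,0],[0,0,0,0,0,0,0]]' 30
```

```text
time: 10.1
position: [0.4851, -0.2028, 0.1032]
tool_rot: [-3.132, -0.247, 0.001]
ft_force: [2.1, 1.0, -1.9]
grip_width: 0.136
grip_force: 29.9
time: 10.72
position: [0.4853, -0.2028, 0.0999]
tool_rot: [-3.132, -0.247, 0.0]
ft_force: [1.3, 0.3, -1.4]
grip_width: 0.138
grip_force: 29.8
```

```bash
python3 -m handwheel '[[0,0,0,0.0008,0,0,0],[0,0,0,0.0005,0,0,0],[0,0,0,0.0005,0,0,0],[0,0,0,0,0,0,0]]' 30;  python3 -m handwheel '[[0,0,0,0.0005,0,0,0],[0,0,0,0.0005,0,0,0],[0,0,0,0,0,0,0]]' 30
```

```text
time: 11.22
position: [0.4855, -0.2029, 0.0986]
tool_rot: [3.132, 0.247, 0.0]
ft_force: [-0.6, -0.4, 2.4]
grip_width: 0.134
grip_force: 29.8
time: 11.6
position: [0.4859, -0.203, 0.0985]
tool_rot: [3.131, 0.247, 0.001]
ft_force: [-1.3, 0.9, 7.4]
grip_width: 0.141
grip_force: 29.8
```

Bottomed (16 mm deep). I'll relieve the press and turn clockwise (+tool z), watching the torque.

```bash
cat > st.py <<'E'
from bench import ctrl
import numpy as np
s=ctrl.get_state();r=np.array(s['tool_rot'])
print('yaw',np.degrees(2*np.arctan2(r[1],r[0])).round(2)%360,'T',np.round(s['torque'],3),'q7',s['joint_positions'][6].round(3),'pos',np.round(s['position'],4),'f',np.round(s['ft_force'],1))
E
python3 st.py; python3 -m handwheel '[[0,0,0,-0.0005,0,0,0],[0,0,0.0001,0,0,0,5],[0,0,0.0001,0,0,0,5],[0,0,0.0001,0,0,0,5],[0,0,0.0001,0,0,0,5],[0,0,0.0001,0,0,0,5],[0,0,0.0001,0,0,0,5],[0,0,0,0,0,0,0]]' 30; python3 st.py;  python3 -m handwheel '[[0,0,0.0001,0,0,0,5],[0,0,0.0001,0,0,0,5],[0,0,0.0001,0,0,0,5],[0,0,0,0,0,0,0]]' 30; python3 st.py
```

```text
yaw 9.02 T [0.327 0.545 0.008] q7 -1.141 pos [ 0.4859 -0.203   0.0985] f [-1.3  0.9  7.4]
time: 12.6
position: [0.4864, -0.203, 0.0985]
tool_rot: [-3.089, 0.57, -0.003]
ft_force: [0.4, 2.1, 6.0]
grip_width: 0.135
grip_force: 29.9
yaw 339.1 T [ 0.617 -0.165  0.043] q7 -1.653 pos [ 0.4864 -0.203   0.0985] f [0.4 2.1 6. ]
time: 13.1
position: [0.4864, -0.2034, 0.0985]
tool_rot: [-2.988, 0.968, -0.003]
ft_force: [1.0, 2.5, 4.1]
grip_width: 0.133
grip_force: 29.9
yaw 324.12 T [ 0.543 -0.183  0.06 ] q7 -1.909 pos [ 0.4864 -0.2034  0.0985] f [1.  2.5 4.1]
```

```bash
python3 -m handwheel '[[0,0,0.0001,0,0,0,4],[0,0,0.0001,0,0,0,4],[0,0,0.0001,0,0,0,4],[0,0,0.0001,0,0,0,4],[0,0,0,0,0,0,0]]' 30; python3 st.py;  python3 -m handwheel '[[0,0,0,0,0,0,2],[0,0,0,0,0,0,2],[0,0,0,0,0,0,0]]' 30; python3 st.py; python3 -m handwheel '[[0,0,0,0,0,0,1],[0,0,0,0,0,0,1],[0,0,0,0,0,0,0]]' 30; python3 st.py
```

```text
time: 13.72
position: [0.4861, -0.2038, 0.0985]
tool_rot: [-2.825, 1.373, -0.004]
ft_force: [0.7, 0.9, 6.0]
grip_width: 0.136
grip_force: 29.9
yaw 308.17 T [ 0.573 -0.355 -0.001] q7 -2.182 pos [ 0.4861 -0.2038  0.0985] f [0.7 0.9 6. ]
time: 14.1
position: [0.4861, -0.2039, 0.0985]
tool_rot: [-2.776, 1.47, -0.003]
ft_force: [1.2, 1.5, 5.4]
grip_width: 0.133
grip_force: 29.9
yaw 304.18 T [ 0.509 -0.351  0.03 ] q7 -2.251 pos [ 0.4861 -0.2039  0.0985] f [1.2 1.5 5.4]
time: 14.48
position: [0.4861, -0.2039, 0.0985]
tool_rot: [-2.75, 1.518, -0.004]
ft_force: [0.3, 0.7, 6.3]
grip_width: 0.136
grip_force: 29.9
yaw 302.19 T [ 0.464 -0.307  0.043] q7 -2.285 pos [ 0.4861 -0.2039  0.0985] f [0.3 0.7 6.3]
```

```bash
for i in 1; do python3 -m handwheel '[[0,0,0,0,0,0,1],[0,0,0,0,0,0,1],[0,0,0,0,0,0,0]]' 30 >/dev/null; python3 st.py; python3 -m handwheel '[[0,0,0,0,0,0,1],[0,0,0,0,0,0,0]]' 30 >/dev/null; python3 st.py; python3 -m handwheel '[[0,0,0,0,0,0,0.7],[0,0,0,0,0,0,0]]' 30 >/dev/null; python3 st.py; done
```

```text
yaw 300.19 T [ 0.488 -0.351  0.088] q7 -2.319 pos [ 0.4861 -0.2039  0.0985] f [1.  1.  5.1]
yaw 299.19 T [ 0.51  -0.269  0.012] q7 -2.336 pos [ 0.486  -0.204   0.0985] f [0.8 2.  4.8]
yaw 298.49 T [ 0.536 -0.321  0.055] q7 -2.348 pos [ 0.486  -0.204   0.0985] f [0.5 0.9 5.1]
```

```bash
python3 -m handwheel '[[0,0,0,0,0,0,0.7],[0,0,0,0,0,0,0]]' 30 >/dev/null; python3 st.py; python3 -m handwheel '[[0,0,0,0,0,0,0.7],[0,0,0,0,0,0,0]]' 30 >/dev/null; python3 st.py; python3 -m handwheel '[[0,0,0,0,0,0,0]]' 30 >/dev/null; python3 st.py;python3 -m handwheel '[[0,0,0,0,0,0,0]]' 30 >/dev/null; python3 st.py
```

```text
yaw 297.79 T [ 0.464 -0.307  0.05 ] q7 -2.36 pos [ 0.486  -0.204   0.0985] f [1.1 0.9 5.5]
yaw 297.09 T [ 0.497 -0.326  0.085] q7 -2.373 pos [ 0.486  -0.204   0.0985] f [0.6 1.  5.8]
yaw 297.09 T [ 0.508 -0.275  0.049] q7 -2.372 pos [ 0.486  -0.204   0.0985] f [1.3 0.8 5.2]
yaw 297.09 T [ 0.518 -0.282  0.039] q7 -2.372 pos [ 0.486  -0.204   0.0985] f [1.1 0.8 5.4]
```

```bash
python3 -m handwheel '[[0,0,0,0,0,0,0.7],[0,0,0,0,0,0,0]]' 30 >/dev/null; python3 st.py; python3 -m handwheel '[[0,0,0,0,0,0,0.7],[0,0,0,0,0,0,0]]' 30 >/dev/null; python3 st.py; python3 -m handwheel '[[0,0,0,0,0,0,0.5],[0,0,0,0,0,0,0]]' 30 >/dev/null; python3 st.py;python3 -m handwheel '[[0,0,0,0,0,0,0]]' 30 >/dev/null; python3 st.py
```

```text
yaw 296.39 T [ 0.43  -0.339  0.07 ] q7 -2.385 pos [ 0.486  -0.204   0.0985] f [1.1 1.6 5.3]
yaw 295.69 T [ 0.508 -0.298  0.063] q7 -2.397 pos [ 0.486  -0.204   0.0985] f [1.5 0.5 4.6]
yaw 295.19 T [ 0.482 -0.277  0.051] q7 -2.405 pos [ 0.486  -0.204   0.0985] f [2.2 1.  4.9]
yaw 295.19 T [ 0.419 -0.263  0.08 ] q7 -2.405 pos [ 0.486  -0.2041  0.0985] f [1.1 1.5 5.6]
```

Run:
```python
from h import *
c=wrist('w5')
cv2.imwrite('pics/c5.png',cv2.resize(c['p'][180:300,240:400],(800,600),interpolation=cv2.INTER_CUBIC))
P=cloud(c);z=P[...,2];print('barz',z[262:285:6,320].round(4))
```

```text
t 16.975 pos [ 0.486  -0.2041  0.0985] rot [-2.6519  1.6832 -0.0034] f [1.1  1.54 5.6 ] q [ 0.639  0.175 -0.317  1.897  0.062  1.077 -2.405] cam [ 0.5138 -0.2642  0.2607] ax [-0.103  0.223 -0.969]
barz [0.1265 0.1244 0.1267 0.1256]
```

View pics/c5.png

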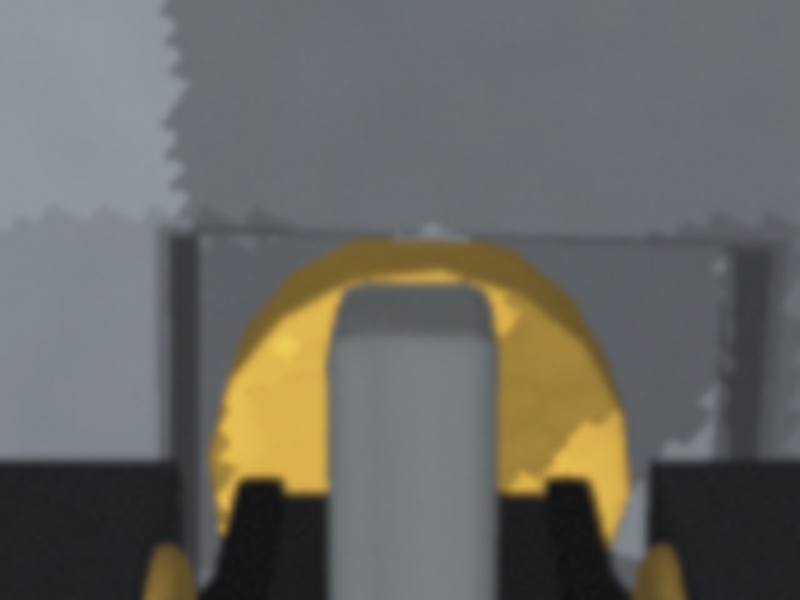

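The bar is still square in the fingers and seated (top at 0.126). It's close to the stop; I'll continue in small steps until the torque rises.

```bash
python3 -m handwheel '[[0,0,0,0,0,0,0.7],[0,0,0,0,0,0,0]]' 30 >/dev/null; python3 st.py; python3 -m handwheel '[[0,0,0,0,0,0,0.7],[0,0,0,0,0,0,0]]' 30 >/dev/null; python3 st.py; python3 -m handwheel '[[0,0,0,0,0,0,0.7],[0,0,0,0,0,0,0]]' 30 >/dev/null; python3 st.py;python3 -m handwheel '[[0,0,0,0,0,0,0]]' 30 >/dev/null; python3 st.py
```

```text
yaw 294.49 T [ 0.468 -0.287  0.037] q7 -2.417 pos [ 0.486  -0.2041  0.0985] f [1.2 0.9 5. ]
yaw 293.79 T [ 0.503 -0.342  0.049] q7 -2.429 pos [ 0.486  -0.2041  0.0985] f [1.2 0.7 5.4]
yaw 293.09 T [ 0.454 -0.282  0.017] q7 -2.441 pos [ 0.486  -0.2041  0.0985] f [1.4 1.9 5.9]
yaw 293.09 T [ 0.462 -0.299  0.076] q7 -2.441 pos [ 0.486  -0.2041  0.0985] f [1.  0.7 5. ]
```

```bash
python3 -m handwheel '[[0,0,0,0,0,0,0.7],[0,0,0,0,0,0,0]]' 30 >/dev/null; python3 st.py; python3 -m handwheel '[[0,0,0,0,0,0,0.7],[0,0,0,0,0,0,0]]' 30 >/dev/null; python3 st.py; python3 -m handwheel '[[0,0,0,0,0,0,0.7],[0,0,0,0,0,0,0]]' 30 >/dev/null; python3 st.py;python3 -m handwheel '[[0,0,0,0,0,0,0]]' 30 >/dev/null; python3 st.py
python3 - <<'E'
from h import *
c=wrist('w6');g=cv2.cvtColor(c['p'],cv2.COLOR_BGR2GRAY).astype(float)
for n in('w4','w5','w6'):
    g=cv2.cvtColor(load(n)['p'],cv2.COLOR_BGR2GRAY).astype(float)
    gx=np.abs(cv2.Sobel(g,cv2.CV_64F,1,0))
    out=[]
    for a,b in((300,311),(335,345)):
        w=gx[256:276,a:b]; xs=(w*np.arange(a,b)).sum(1)/w.sum(1); out.append(np.polyfit(np.arange(256,276),xs,1)[0].round(3)); out.append(xs.mean().round(2))
    print(n,out)
E
```

```text
yaw 292.39 T [ 0.474 -0.324  0.075] q7 -2.453 pos [ 0.486  -0.2041  0.0985] f [0.3 1.1 6. ]
yaw 291.69 T [ 0.477 -0.313  0.086] q7 -2.465 pos [ 0.486  -0.2041  0.0985] f [0.4 0.8 6.3]
yaw 291.0 T [ 0.425 -0.255  0.13 ] q7 -2.477 pos [ 0.486  -0.2041  0.0985] f [1.4 1.4 5.7]
yaw 291.01 T [ 0.485 -0.251  0.055] q7 -2.477 pos [ 0.486  -0.2041  0.0985] f [0.9 1.9 5.1]
t 18.775 pos [ 0.486  -0.2041  0.0985] rot [-2.5887  1.779  -0.0034] f [0.85 1.93 5.1 ] q [ 0.633  0.175 -0.311  1.897  0.061  1.077 -2.477] cam [ 0.5093 -0.2662  0.2606] ax [-0.086  0.23  -0.969]
w4 [np.float64(0.008), np.float64(305.15), np.float64(-0.057), np.float64(337.17)]
w5 [np.float64(0.004), np.float64(305.13), np.float64(0.054), np.float64(338.57)]
w6 [np.float64(0.025), np.float64(304.99), np.float64(0.087), np.float64(338.72)]
```

Run:
```python
from h import *
for n,zt,yaw in(('w3',.2155,22.22),('w4',.2145,9.09),('w5',.1261,-64.81),('w6',.1261,-69.0)):
    c=load(n);P=cloud(c)
    m=(np.abs(P[...,2]-zt)<.006);m[:246]=0;m[302:]=0;m[:,:295]=0;m[:,350:]=0
    L=[];R=[]
    for v in range(251,300):
        x=np.flatnonzero(m[v]); 
        if len(x)>10: L.append((x[0]-.5,v));R.append((x[-1]+.5,v))
    o=[]
    for E in(L,R):
        q=plane(c,E,zt)[:,:2]*1000; vx,vy,x0,y0=cv2.fitLine(q.astype(np.float32),cv2.DIST_HUBER,0,.01,.01).ravel(); o.append((np.degrees(np.arctan2(vy,vx))-yaw+90)%180-90)
    print(n,len(L),np.round(o,2))
```

```text
w3 49 [-0.74  0.5 ]
w4 49 [-0.75  0.5 ]
w5 49 [0.9  0.53]
w6 49 [0.89 0.53]
```

```bash
sed -i "s/'q7'/'t7',np.round(s['joint_torque'][6],4),'q7'/" st.py; python3 st.py; python3 -m handwheel '[[0,0,0,0,0,0,0.7],[0,0,0,0,0,0,0]]' 30 >/dev/null; python3 st.py; python3 -m handwheel '[[0,0,0,0,0,0,0.7],[0,0,0,0,0,0,0]]' 30 >/dev/null; python3 st.py; python3 -m handwheel '[[0,0,0,0,0,0,0]]' 30 >/dev/null; python3 st.py
```

```text
yaw 291.0 T [ 0.451 -0.298  0.083] t7 -0.0995 q7 -2.477 pos [ 0.486  -0.2041  0.0985] f [1.1 1.5 6. ]
yaw 290.3 T [ 0.443 -0.263  0.147] t7 -0.1482 q7 -2.489 pos [ 0.4859 -0.2041  0.0985] f [0.9 0.7 5.1]
yaw 289.6 T [ 0.451 -0.203  0.153] t7 -0.1528 q7 -2.501 pos [ 0.4859 -0.2041  0.0985] f [1.4 0.8 5.3]
yaw 289.61 T [ 0.445 -0.262  0.16 ] t7 -0.1232 q7 -2.501 pos [ 0.4859 -0.2041  0.0985] f [1.  0.9 4.8]
```

Torque rose from about 0.06 to 0.15 N m on both the wrist and joint 7, so this is the stop. I'll unload slightly, release and rise.

```bash
python3 -m handwheel '[[0,0,0,0,0,0,-1],[0,0,0,0,0,0,-1],[0,0,0,0,0,0,0]]' 30; python3 st.py; python3 -m handwheel '[[0.04,0,0,0,0,0,0],[0.04,0,0,0,0,0,0],[0.04,0,0,0,0,0,0],[0.04,0,0,0,0,0,0],[0.04,0,0,-0.01,0,0,0],[0.04,0,0,-0.02,0,0,0],[0.04,0,0,-0.04,0,0,0],[0.04,0,0,-0.05,0,0,0],[0.04,0,0,0,0,0,0]]'
python3 - <<'E'
from h import *
c=wrist('w7');P=cloud(c);z=P[...,2];m=(z>.115)&(z<.14)&(np.hypot(P[...,0]-.486,P[...,1]+.204)<.06);m[300:]=0
n,l,st,ce=cv2.connectedComponentsWithStats(m.astype(np.uint8));k=1+np.argmax(st[1:,4]);m=l==k
print(st[k],np.median(z[m]),cv2.minAreaRect((plane(c,np.argwhere(m)[:,::-1],.126)[:,:2]*1000).astype(np.float32)))
cv2.imwrite('pics/c7.png',c['p'])
E
```

```text
time: 19.82
position: [0.4859, -0.2041, 0.0985]
tool_rot: [-2.598, 1.766, -0.003]
ft_force: [0.9, 1.3, 5.3]
grip_width: 0.135
grip_force: 29.8
yaw 291.58 T [ 0.503 -0.276 -0.021] t7 0.0498 q7 -2.467 pos [ 0.4859 -0.2041  0.0985] f [0.9 1.3 5.3]
time: 20.95
position: [0.4878, -0.2049, 0.2231]
tool_rot: [-2.595, 1.769, -0.015]
ft_force: [-0.5, -0.1, -0.8]
grip_width: 0.459
grip_force: 0.0
t 20.95 pos [ 0.4878 -0.2049  0.2231] rot [-2.5947  1.7688 -0.0149] f [-0.45 -0.14 -0.77] q [ 0.644  0.071 -0.311  1.748  0.023  1.317 -2.439] cam [ 0.5105 -0.2662  0.3856] ax [-0.082  0.226 -0.971]
[ 317  197   19   96 1733] 0.125563882085359 ((485.2076721191406, -203.43907165527344), (11.619561195373535, 64.28683471679688), 21.16367530822754)
```

View pics/c7.png

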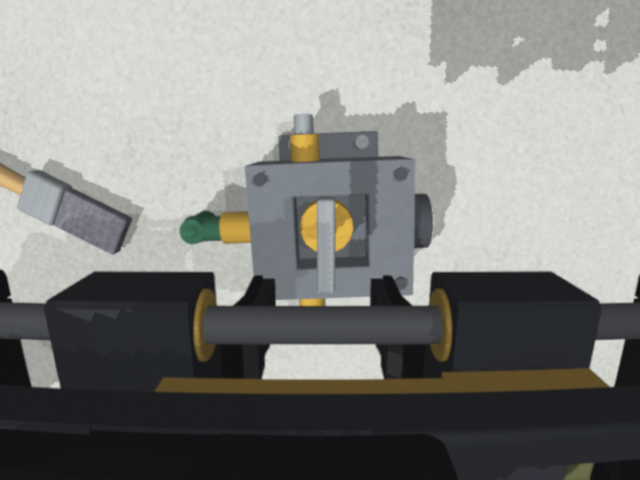

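The key (326,245) stands seated, with its bar top at 0.1256, and the gripper is clear of it. Handing in.

```bash
python3 -c "
from bench import ctrl
print(ctrl.close_job())"
```

```text
the job is handed in; nothing more can be done
None
```

The job is handed in: the square key was taken from the tool block, seated to the bottom of the socket and turned clockwise until the torque rose to about 0.15 N m, which I took as the shut stop although the key had turned a few degrees further than the stated play predicts, then left standing there with the gripper clear.

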